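# Clamp a carving blank onto the sloping rest

### The arm

A 7-joint arm with a two-finger parallel gripper is mounted at the origin on the work surface. World frame = base frame: x ahead of the robot, y to its left, z up, the work surface at z = 0. Lengths are in mm, angles in rad, forces in N, time in s.
With the tool pointing down it reaches from about 400 to 850 mm from the base axis. Payload 4.5 kg.
Tool frame: the origin (TCP) lies at the very end of the fingers, on their centre line; the grasp point (between the pads) lies 19 mm behind it; x points along the fingers, y is the direction in which the jaws open and shut, and the axes are right-handed (so a half turn about x gives the same grasp; the last joint's range is limited). The gripper opens to 88 mm and grips with 3 to 60 N. Pads are 18 mm wide; open, the fingers measure 123 mm over their backs; the gripper's body (75 mm by 187 mm) begins 45 mm behind the grasp point.
Start: joints at [-1.15, 0.689, -0.195, 1.565, 0.157, 0.902, -0.215], TCP at [235.75, 578.857, 238.743] pointing down, gripper open.
Joint ranges: [-3.01, 3.01], [-0.46, 2.08], [-1.47, 1.51], [0.13, 2.56], [-1, 4.14], [0.04, 2.09], [-2.66, 2.66]. Speed limits (rad/s): [2.57, 2.57, 3.14, 3.14, 3.14, 3.14, 3.14].

### API

Orientations are given as a rotation vector (axis times angle).
In Python, from station import bot gives the robot as it stands. The module is installed in compiled form; this text tells all that it offers.
- The arm moves only by the tool arm_command, never from a script. Its argument "plan" is a list of rows, each an object with "dp": the shift along the tool's x, y, z in mm, a list of three; "turn": the turn, a rotation vector about the tool's x, y, z in units of 5 degrees (1.0 is 5 degrees), a list of three; "hand": the closure, from 0 (fully open) to 1 (shut). A call has 1 to 5 rows; each row shifts and turns the commanded pose from where the row before left it, along the tool's axes as they then stand; what a row does not reach is not made up. A row lasts 1/10 s, in which the tool goes at most 50 mm and 8.59 degrees, less where a joint would pass 70% of its speed; a pose out of reach is approached as far as the arm can. A call is refused whole if a number of a shift passes 50 or a number of a turn 1, either way. A call with a gripper value outside its range is refused whole. The fingers move at their own pace and stop on an object; the grip force is fixed at half the most. Time passes only in rows, so rows that do not move let the fingers close. It gives the time, the measured TCP pose, the force and the opening at its end, in the units of the state.
- bot.read_state(): the state, without advancing time (a new reading comes with each control period).
- bot.camera(name): name is "side" or "top"; returns a dict with "pixels" (384x512x3 uint8, red, green, blue), "fx", "fy", "cx", "cy" (pixels), "eye" and "attitude" of the camera in the world. Camera axes: x right, y up, looking along -z (the intrinsics and any distortion apply to the point x, -y, -z); pixel columns grow to the right and rows downward; lengths in mm; the calibration is good to about 2 mm. A picture is of the moment at which its call begins. There is no depth.
- bot.sign_off(): hands the job in, once; it reports no verdict.
The state is a dict: "clock": time; "joint_positions": joint angles; "qvel": joint speeds; "tau": joint torques, N m; "position": TCP position; "ee_rot": TCP orientation; "force": force on the tool from outside, world axes, zero at the start; "ft_torque": the same for the moment, N m; "opening": opening from 0.0 (shut) to 1.0 (fully open).
Only numpy, scipy, OpenCV 4.12 (cv2) and the standard library are available. Lean on these libraries where they do the work, as an engineer would, in place of code of your own. Each camera call takes 0.05 s, during which the arm holds its last target. There are 200 camera calls.

### The job

Take the wooden blank out of its rack and stand it on the ledge of the sloping carving rest, flat against the back board, centred on it, and let go. Then take the spring clamp off its stand by squeezing its handles and clip it down over the top edges of blank and back board together, near the middle, so that both rubber jaw pads bear fully on the wood and pinch the blank to the board. Leave the planes, the hammer and the black box where they are.

Things in the scene. Friction and masses are not known exactly. Their poses are not given: they have to be found in the camera images.
- blank: The workpiece: a flat pale oak blank, 14 x 60 x 130 mm (own x, y, z), two shallow round hollows begun on each face; either face and either end will do. Origin: centre of its 14 x 60 mm lower end; z runs up its length. It starts upright, loosely, in the slot of the rack, its lower end 10 mm above the bench; about 90 g.
- blank_mid (a point): Centre of the blank, 65 mm above its origin.
- rack: Low wooden rack fixed to the bench: foot 90 x 110 mm and 10 mm thick, on it a slot 17 x 64 mm (own x, y) whose rim is 40 mm above the bench; 90 mm of the blank stand out of it. Origin: centre of the underside, under the slot; z up.
- rest: The sloping carving rest, fixed to the bench: wooden foot plate 150 x 110 x 18 mm (own x, y, z), with a 30 mm wide strut behind the back board. Origin: centre of the underside; its x points to the side that the sloping face looks to.
- rest_board: The rest's inclined back board, 40 mm wide (y), 12 mm thick (x -12 to 0), with its ledge. Origin: middle of the corner where its face meets the ledge, 45 mm above the bench. z runs up the slope, 30 degrees from vertical; x is the outward normal of the face; y runs along the ledge, which is square to the face, 80 mm long, and reaches 22 mm out. Top edge at z = 130 mm.
- rest_top (a point): Middle of the back board's top edge on its face side (z = 130 mm in the back board's frame). A seated blank is flush with this edge, and board and blank are 26 mm thick together. The board is narrower than the blank, so fingers can hold the blank by its narrow sides. The strut meets the back of the board more than 65 mm below the edge.
- stand: Clamp stand fixed to the bench: foot 100 x 100 x 15 mm with an upright board 60 mm wide (own x), 26 mm thick (own y), top edge 95 mm above the bench. Origin: centre of the underside; z up.
- clamp: Spring clamp, dark steel with black rubber, like a large clothes-peg with two equal halves, 117 mm long, 30 mm wide, 110 g. Origin: on the hinge pin, which lies along x; z points to the handles; jaws and handles part along y. Starts clipped on the stand's upright board, handles up, pin 22 mm above the board's top edge. The frame moves with the jaw on its +y side.
- clamp_grip (a point): Point midway between the two round handle grips at joint value 0, 50 mm from the pin. Each grip is 12 mm thick and 30 mm long along the clamp's x; they measure 62 mm over their outsides at joint value 0, about 47 mm fully squeezed.
- clamp_pads (a point): Point midway between the rubber jaw pads at joint value 0, 47.5 mm from the pin on the side away from the handles. The pads are 24 mm wide (x) and 25 mm long (35 to 60 mm from the pin, where the jaws end). The throat above them is open to 7 mm from the pin.
- clamp_jaw (a joint): Opening of the clamp in rad: 0 = pads parallel, 26 mm apart (as on the stand, and on blank plus board), -0.4 = shut, 0.30 = fully open, pads about 36 mm apart at their upper ends and 44 mm at the tips. A spring closes it with about 9 N at the pads; about 11 N on the grips opens it fully, so grip with 20 N or more.
- plane: Wooden hand plane, 55 mm wide, 150 mm long, 40 mm high; a bystander. Origin: centre of the underside.
- small_plane: Small wooden hand plane, 42 x 90 mm, 30 mm high; a bystander. Origin: centre of the underside.
- hammer: Hammer lying on the bench; a bystander. Origin on its underside.
- lacquer_box: Black lacquered box, 90 x 70 x 55 mm; a bystander. Origin: centre of the underside.
Things that resemble listed ones, but are neither listed nor needed, are in the scene too. Leave any orange or red look-alike of the blank alone.

How it is judged:
By the outcome, as a careful person would: the job done as asked, in the order asked, and still so for the second after the job is handed in, with the robot touching nothing.
It also fails if it takes over 64 s, if anything falls off the work surface, if the arm or the gripper's body presses on something with over 40 N, if the wrist force passes 120 N, or if a joint passes its speed limit or range.

## Working session

There is one attempt and no reset: what is moved stays moved. The work goes in short steps, Python scripts to look and compute and a tool call to move; the robot and the scene stay as the last step left them, time stands still between calls to the robot, and variables do not carry over. Pictures are saved under pics/ and viewed, about 8 in all and at most 12, crops included, and the job is handed in when it is done.

Besides the shell and the picture viewer there is one more tool, called after "Emit:" as name(argument=value, ...) on one line, values as JSON. arm_command: Moves the arm, as the interface text tells. Its arguments: {"type":"object","properties":{"plan":{"type":"array","items":{"type":"object","properties":{"dp":{"type":"array","items":{"type":"number"}},"turn":{"type":"array","items":{"type":"number"}},"hand":{"type":"number"}}}}},"required":["plan"]}

```bash
ls; mkdir -p pics; python3 - <<'E'
from station import bot
import cv2,numpy as np
print(bot.read_state())
for n in("side","top"):
    c=bot.camera(n); print({k:v for k,v in c.items() if k!='pixels'})
    cv2.imwrite(f"pics/{n}0.png",c['pixels'][...,::-1])
    np.save(f"pics/{n}0.npy",c['pixels'])
a=cv2.imread("pics/side0.png");b=cv2.imread("pics/top0.png")
for n,i in(("side",a),("top",b)): cv2.imwrite(f"pics/{n}0b.png",cv2.resize(i,(800,600),interpolation=cv2.INTER_CUBIC))
E
```

```text
pics
{'clock': 0.0, 'joint_positions': array([-1.15019678,  0.68998196, -0.19451088,  1.56633457,  0.15730489,
        0.90247627, -0.21510752]), 'qvel': array([-0.00034542,  0.00075008,  0.00132288,  0.00155581,  0.00041566,
       -0.00142341, -0.00222378]), 'tau': array([ 1.64586240e-04, -5.27544415e+01, -1.26711231e+00, -1.53428614e+01,
       -5.27288276e-02,  6.57841578e-03,  1.53730803e-04]), 'position': array([235.57920793, 578.23046121, 237.91372547]), 'ee_rot': array([ 0.3019805 ,  1.54963627, -0.30481543]), 'force': array([ 1.14531504,  0.22074504, -1.01581823]), 'ft_torque': array([-0.02424266, -0.01313187, -0.01186443]), 'opening': 1.001732204623886}
{'fx': 489.49332488790424, 'fy': 489.49332488790424, 'cx': 262.1745083264191, 'cy': 189.9156757112848, 'eye': array([ 214.27678724, 1303.09855295, 1022.15067084]), 'attitude': array([ 0.2067375 , -1.35778281, -2.55619666])}
{'fx': 351.9126208319403, 'fy': 351.9126208319403, 'cx': 251.91102932650227, 'cy': 190.21495415184984, 'eye': array([391.63069617,  11.02287748, 994.61846586]), 'attitude': array([ 0.19510116, -0.1847996 , -1.51757026])}
```

View pics/side0b.png

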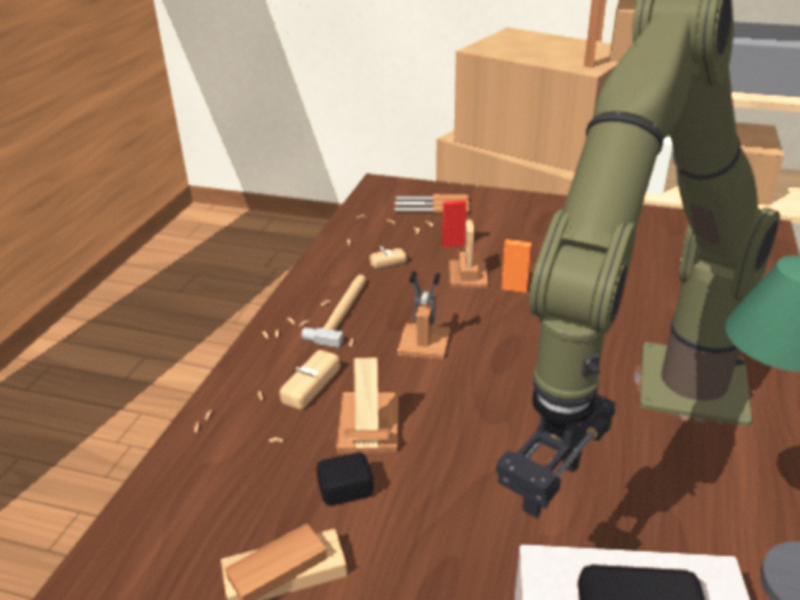

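View pics/top0b.png

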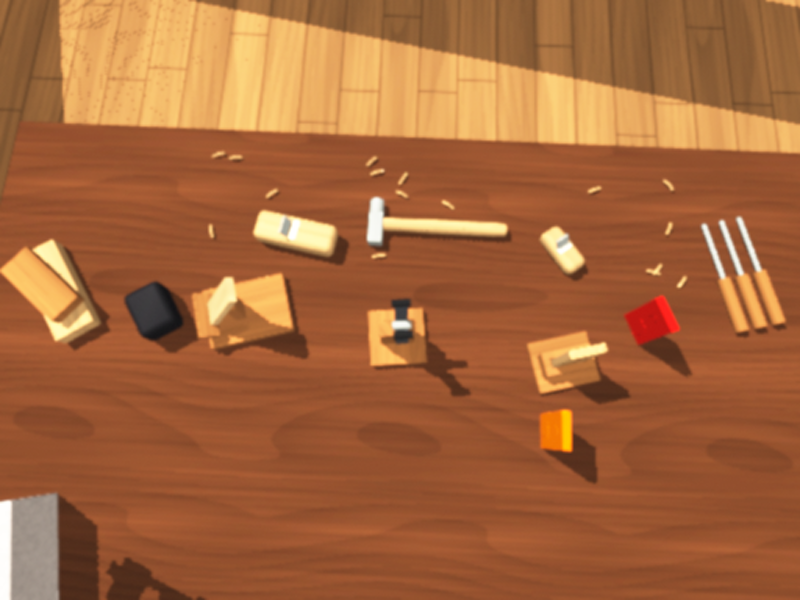

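The side view shows the rest at about (368,415), the clamp at (425,300) and the rack with the blank at (470,245). In the top view they are at (245,310), (400,335) and (568,358). The arm hides none of them, so I'll enlarge crops next.

```bash
cat > h.py <<'E'
import numpy as np,cv2
from scipy.spatial.transform import Rotation as R
from scipy.optimize import least_squares
def crops(img,boxes,out,s,cols):
    # boxes: (c0,r0,w,h) in native pixels; grid tick every 10 px
    t=[]
    for c0,r0,w,h in boxes:
        i=cv2.resize(img[r0:r0+h,c0:c0+w,::-1].copy(),None,fx=s,fy=s,interpolation=cv2.INTER_CUBIC)
        for c in range(-(-c0//10)*10,c0+w,10):
            x=int((c-c0+.5)*s); cv2.line(i,(x,0),(x,5),(255,255,0),1); cv2.putText(i,str(c),(x-10,15),0,.35,(255,255,255),1)
        for r in range(-(-r0//10)*10,r0+h,10):
            y=int((r-r0+.5)*s); cv2.line(i,(0,y),(5,y),(255,255,0),1); cv2.putText(i,str(r),(6,y+4),0,.35,(255,255,255),1)
        t.append(i)
    rows=[np.hstack(t[k:k+cols]) for k in range(0,len(t),cols)]
    cv2.imwrite(out,np.vstack(rows))
CAM={'side':(489.4933,262.1745,189.9157,[214.27678724,1303.09855295,1022.15067084],[0.2067375,-1.35778281,-2.55619666]),
'top':(351.9126,251.9110,190.2150,[391.63069617,11.02287748,994.61846586],[0.19510116,-0.1847996,-1.51757026])}
def proj(n,p):
    f,cx,cy,e,a=CAM[n]; q=(np.atleast_2d(p)-e)@R.from_rotvec(a).as_matrix()
    return np.c_[cx+f*q[:,0]/-q[:,2],cy-f*q[:,1]/-q[:,2]]
def ray(n,uv):
    f,cx,cy,e,a=CAM[n]; return np.array(e),R.from_rotvec(a).apply([(uv[0]-cx)/f,-(uv[1]-cy)/f,-1])
def onz(n,uv,z):
    e,d=ray(n,uv); return e+d*(z-e[2])/d[2]
def tri(us,ut):
    f=lambda p:np.r_[proj('side',p)[0]-us,proj('top',p)[0]-ut]
    s=least_squares(f,[500,0,50]); return s.x,np.abs(s.fun).max()
E
python3 - <<'E'
from h import *
s=np.load('pics/side0.npy');t=np.load('pics/top0.npy')
crops(t,[(115,165,80,66),(225,180,80,66),(330,205,66,60)],'pics/tc.png',5,1) if 0 else None
crops(t,[(118,168,78,60),(225,180,78,60),(332,208,78,60)][:3]+[(332,208,78,60)],'pics/tc.png',5,2)
crops(s,[(205,222,66,68),(245,165,66,68),(270,130,66,68)]+[(205,222,66,68)],'pics/sc.png',4.4*1.35,2) if 0 else crops(s,[(208,222,60,70),(246,165,60,70),(276,132,60,70)],'pics/sc.png',4.4,3)
E
```

```text
(no output)
```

View pics/tc.png

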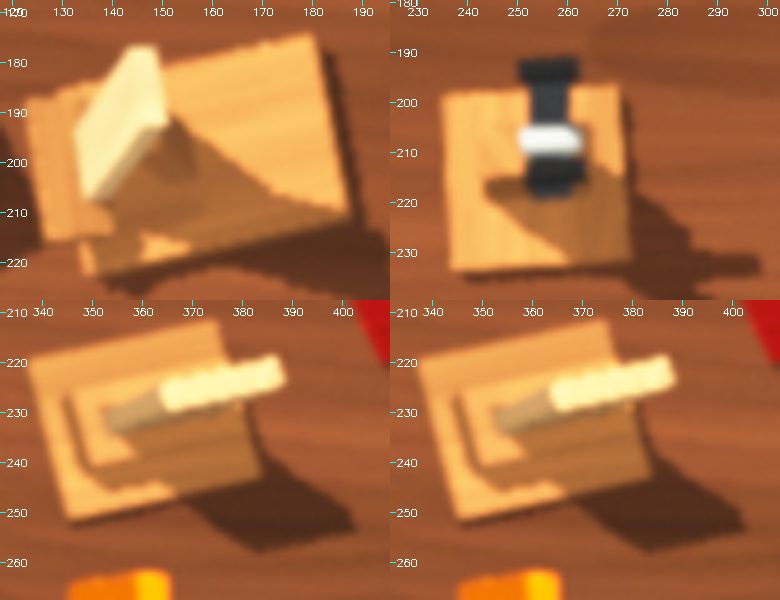

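View pics/sc.png

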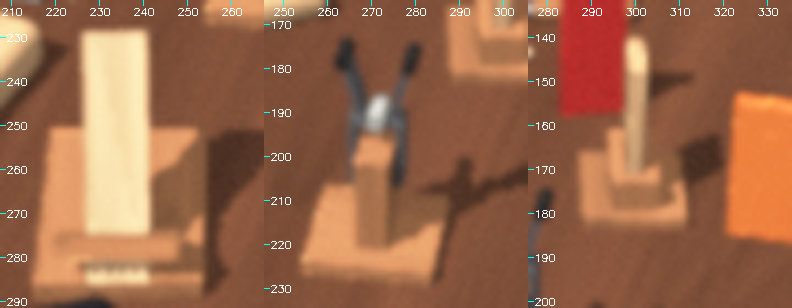

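The crops give usable corners: the rest's board top edge at (226.5–242, 228.5) in side, the rack foot corners at (338,220)…(384,243) in top, and the stand foot corners at (235,198)…(273,231) in top. I'll fit the poses from both views, with heights left free as a check.

```bash
cat > fit.py <<'E'
from h import *
def fit(name,pts,x0,model):
    # pts: (cam,u,v,key-args)
    def f(q): return np.concatenate([proj(c,model(q,k))[0]-(u,v) for c,u,v,k in pts])
    s=least_squares(f,x0,loss='soft_l1')
    print(name,np.round(s.x,2)); 
    for p,r in zip(pts,f(s.x).reshape(-1,2)): print('   ',p[0],p[3],np.round(r,1))
    return s.x
def frame(q,k): # q=x,y,yaw(deg),dz
    a=np.radians(q[2]); c,s=np.cos(a),np.sin(a)
    return [q[0]+c*k[0]-s*k[1],q[1]+s*k[0]+c*k[1],k[2]+q[3]]
def rest(q,k): # q: x,y,yaw,dz,offset ; k=(kind,x,y,z)
    if k[0]=='f': return frame(q,k[1:])
    S,C=.5,3**.5/2
    return frame(q,(q[4]+C*k[1]-S*k[3],k[2],45+S*k[1]+C*k[3]))
r=fit('rest',[('top',180,174.5,('f',-75,-55,18)),('top',187.5,210,('f',-75,55,18)),('top',137,222.5,('f',75,55,18)),
 ('top',123,187,('b',22,-40,0)),('top',127,215.5,('b',22,40,0)),('top',143,177,('b',0,-20,130)),('top',148.7,177,('b',-12,-20,130)),('top',151,192.3,('b',-12,20,130)),
 ('top',132.5,194,('b',0,-20,0)),('top',135,207.5,('b',0,20,0)),
 ('side',226.8,229,('b',0,-20,130)),('side',242,229,('b',0,20,130)),('side',217.5,250,('f',-75,-55,18)),('side',253,250,('f',-75,55,18)),
 ('side',213,286.5,('f',75,-55,18)),('side',217.5,276,('b',22,-40,0)),('side',248,276,('b',22,40,0))],[550,220,104,0,0],rest)
k=fit('rack',[('top',338,220,(45,55,10)),('top',375,212,(45,-55,10)),('top',384,243,(-45,-55,10)),('top',346,252,(-45,55,10)),
 ('side',287.5,165,(45,-55,10)),('side',288.3,181,(45,55,10)),('side',313,180.5,(-45,55,10))],[500,-250,10,0],frame)
b=fit('blank',[('top',363.7,224.5,(7,30,140)),('top',386.3,219,(7,-30,140)),('top',388.5,224,(-7,-30,140)),('top',366,229.5,(-7,30,140)),
 ('side',298,149,(7,30,122)),('side',303,149,(-7,30,122))],[500,-250,10,0],frame) if 0 else fit('blank',[('top',363.7,224.5,(7,30,140)),('top',386.3,219,(7,-30,140)),('top',388.5,224,(-7,-30,140)),('top',366,229.5,(-7,30,140)),('side',300.5,143,(0,30,140)),('side',299.8,139.3,(0,-30,140))],[500,-250,10,0],frame)
s=fit('stand',[('top',235,198.5,(50,50,15)),('top',270.5,197,(50,-50,15)),('top',273,231,(-50,-50,15)),('top',236.7,233.5,(-50,50,15)),
 ('side',263,206,(50,-50,15)),('side',254,226.5,(50,50,15)),('side',284,228,(-50,50,15)),('side',266.3,202,(13,30,95)),('side',275.8,202,(-13,30,95))],[500,0,0,0],frame)
c=fit('clamp',[('top',249.5,192,(31,15,167)),('top',262.5,192,(31,-15,167)),('top',252,218.5,(-31,15,167)),('top',263,218.5,(-31,-15,167)),
 ('side',264.7,177,(25,0,167)),('side',278.7,177.5,(-25,0,167)),('side',271,190,(0,0,117)),('top',256,207,(0,0,123))],[500,0,0,0],frame)
E
python3 fit.py
```

```text
rest [600.19 288.97 106.21   1.4   60.79]
    top ('f', -75, -55, 18) [ 0.2 -1. ]
    top ('f', -75, 55, 18) [ 0.  -0.1]
    top ('f', 75, 55, 18) [-2.2 -0.1]
    top ('b', 22, -40, 0) [0.1 0.4]
    top ('b', 22, 40, 0) [ 0.6 -0.2]
    top ('b', 0, -20, 130) [ 0.5 -0. ]
    top ('b', -12, -20, 130) [-0.4 -0.3]
    top ('b', -12, 20, 130) [ 0.  -0.4]
    top ('b', 0, -20, 0) [-0.  -0.4]
    top ('b', 0, 20, 0) [-0.3 -0.1]
    side ('b', 0, -20, 130) [-0.5  0.2]
    side ('b', 0, 20, 130) [-1.5  0.1]
    side ('f', -75, -55, 18) [1.2 0.4]
    side ('f', -75, 55, 18) [ 1.2 -0. ]
    side ('f', 75, -55, 18) [ 2.1 -1.3]
    side ('b', 22, -40, 0) [1.9 0.6]
    side ('b', 22, 40, 0) [-0.   0.2]
rack [ 529.9  -285.54   14.82    3.72]
    top (45, 55, 10) [-0.6  0.1]
    top (45, -55, 10) [-0.1 -0.1]
    top (-45, -55, 10) [0.5 0.2]
    top (-45, 55, 10) [ 0.2 -0.2]
    side (45, -55, 10) [0.3 0.5]
    side (45, 55, 10) [ 0.2 -0.5]
    side (-45, 55, 10) [-0.7  0. ]
blank [ 530.44 -281.92   16.25   10.25]
    top (7, 30, 140) [-0.3 -0.3]
    top (7, -30, 140) [ 0.7 -0.6]
    top (-7, -30, 140) [ 0.4 -0. ]
    top (-7, 30, 140) [-0.8  0.3]
    side (0, 30, 140) [0.6 3.1]
    side (0, -30, 140) [ 0.2 -0.9]
stand [562.59  14.46   5.57  -1.1 ]
    top (50, 50, 15) [0.4 0.3]
    top (50, -50, 15) [-0.1  0.1]
    top (-50, -50, 15) [-0.3  1. ]
    top (-50, 50, 15) [0.2 0.3]
    side (50, -50, 15) [-3.1  0.6]
    side (50, 50, 15) [ 0.4 -2.6]
    side (-50, 50, 15) [-0. -1.]
    side (13, 30, 95) [-0.2  0.1]
    side (-13, 30, 95) [-1.8  0.8]
clamp [561.94   8.5    5.18   1.71]
    top (31, 15, 167) [0.2 0.2]
    top (31, -15, 167) [-0.4 -0.4]
    top (-31, 15, 167) [-1.1 -1. ]
    top (-31, -15, 167) [ 0.5 -1.5]
    side (25, 0, 167) [-0.1 -0.3]
    side (-25, 0, 167) [1.1 0.6]
    side (0, 0, 117) [1.2 0.1]
    top (0, 0, 123) [0.4 1. ]
```

```bash
cat >> h.py <<'E'
def state():
    from station import bot
    s=bot.read_state(); return np.array(s['position']),R.from_rotvec(s['ee_rot']),s
def plan(P,Rt,speed=50,ang=8.4,n=None):
    """rows (dp,turn) from the present pose to TCP P, orientation Rt, with straight equal steps; printed for typing"""
    p,r,s=state(); d=np.array(P)-p; w=(r.inv()*Rt).as_rotvec(); wd=np.degrees(w)
    n=n or int(np.ceil(max(np.linalg.norm(d)/speed,np.linalg.norm(wd)/ang,np.abs(wd).max()/4.99,1)))
    print('t',round(s['clock'],2),'pos',p.round(1),'dist',np.linalg.norm(d).round(1),'angle',np.linalg.norm(wd).round(1),'open',round(s['opening'],3),'F',np.round(s['force'],1),'rows',n)
    print(' joints',np.round(s['joint_positions'],2))
    c=r
    for i in range(n):
        print('  dp',c.inv().apply(d/n).round(1).tolist(),'turn',(wd/n/5).round(2).tolist()); c=c*R.from_rotvec(w/n)
def tool(xa,ya):
    xa=np.array(xa)/np.linalg.norm(xa); ya=np.array(ya)-xa*np.dot(xa,ya); ya/=np.linalg.norm(ya)
    return R.from_matrix(np.c_[xa,ya,np.cross(xa,ya)])
E
cat > fit0.py <<'E'
import re
src=open('fit.py').read()
src=src.replace("return [q[0]","q=np.r_[q[:3],0,q[4:]]\n    return [q[0]")
exec(src)
E
python3 fit0.py | grep -v '  '; python3 - <<'E'
from h import *
p,r,s=state(); print(r.as_matrix().round(2))
a=np.radians(15.5)
for sg in(1,-1):
    Rt=tool([0,0,-1],[-sg*np.sin(a),sg*np.cos(a),0]); print(sg); plan([530,-284,230],Rt)
E
```

```text
[[-0.    0.38  0.93]
 [-0.    0.93 -0.38]
 [-1.   -0.    0.  ]]
1
t 0.1 pos [235.6 578.3 238. ] dist 911.2 angle 37.7 open 1.003 F [0.6 0.2 0.3] rows 19
 joints [-1.15  0.69 -0.19  1.57  0.16  0.9  -0.22]
  dp [0.5, -36.2, 31.5] turn [-0.4, -0.0, 0.0]
  dp [0.5, -37.3, 30.2] turn [-0.4, -0.0, 0.0]
  dp [0.5, -38.3, 28.9] turn [-0.4, -0.0, 0.0]
  dp [0.5, -39.3, 27.5] turn [-0.4, -0.0, 0.0]
  dp [0.5, -40.2, 26.2] turn [-0.4, -0.0, 0.0]
  dp [0.5, -41.1, 24.8] turn [-0.4, -0.0, 0.0]
  dp [0.5, -41.9, 23.3] turn [-0.4, -0.0, 0.0]
  dp [0.5, -42.7, 21.9] turn [-0.4, -0.0, 0.0]
  dp [0.5, -43.4, 20.4] turn [-0.4, -0.0, 0.0]
  dp [0.5, -44.1, 18.9] turn [-0.4, -0.0, 0.0]
  dp [0.5, -44.7, 17.3] turn [-0.4, -0.0, 0.0]
  dp [0.5, -45.3, 15.8] turn [-0.4, -0.0, 0.0]
  dp [0.4, -45.8, 14.2] turn [-0.4, -0.0, 0.0]
  dp [0.4, -46.3, 12.6] turn [-0.4, -0.0, 0.0]
  dp [0.4, -46.7, 11.0] turn [-0.4, -0.0, 0.0]
  dp [0.4, -47.0, 9.4] turn [-0.4, -0.0, 0.0]
  dp [0.4, -47.3, 7.7] turn [-0.4, -0.0, 0.0]
  dp [0.4, -47.6, 6.1] turn [-0.4, -0.0, 0.0]
  dp [0.4, -47.7, 4.5] turn [-0.4, -0.0, 0.0]
-1
t 0
[... 740 characters left out ...]
, 30.4] turn [0.98, 0.0, 0.0]
  dp [0.3, 10.6, 29.6] turn [0.98, 0.0, 0.0]
  dp [0.3, 13.1, 28.6] turn [0.98, 0.0, 0.0]
  dp [0.3, 15.5, 27.3] turn [0.98, 0.0, 0.0]
  dp [0.3, 17.8, 25.9] turn [0.98, 0.0, 0.0]
  dp [0.3, 19.9, 24.3] turn [0.98, 0.0, 0.0]
  dp [0.3, 21.9, 22.5] turn [0.98, 0.0, 0.0]
  dp [0.3, 23.8, 20.5] turn [0.98, 0.0, 0.0]
  dp [0.3, 25.4, 18.4] turn [0.98, 0.0, 0.0]
  dp [0.3, 26.9, 16.2] turn [0.98, 0.0, 0.0]
  dp [0.3, 28.2, 13.8] turn [0.98, 0.0, 0.0]
  dp [0.3, 29.3, 11.4] turn [0.98, 0.0, 0.0]
  dp [0.3, 30.2, 8.8] turn [0.98, 0.0, 0.0]
  dp [0.3, 30.8, 6.2] turn [0.98, 0.0, 0.0]
  dp [0.3, 31.2, 3.5] turn [0.98, 0.0, 0.0]
  dp [0.3, 31.4, 0.9] turn [0.98, 0.0, 0.0]
```

Emit:
arm_command(plan=[{"dp": [0, -24, 21], "turn": [1, 0, 0], "hand": 0}, {"dp": [0, -22, 23], "turn": [1, 0, 0], "hand": 0}, {"dp": [0, -20, 24], "turn": [1, 0, 0], "hand": 0}, {"dp": [0, -18, 26], "turn": [1, 0, 0], "hand": 0}, {"dp": [0, -15, 27], "turn": [1, 0, 0], "hand": 0}])

```text
clock: 0.6
position: [286.2, 428.0, 238.5]
ee_rot: [0.645, 1.473, -0.647]
force: [0.8, -0.4, 0.3]
opening: 0.998
```

Emit:
arm_command(plan=[{"dp": [0, -13, 29], "turn": [1, 0, 0], "hand": 0}, {"dp": [0, -10, 30], "turn": [1, 0, 0], "hand": 0}, {"dp": [0, -8, 30], "turn": [1, 0, 0], "hand": 0}, {"dp": [0, -5, 31], "turn": [1, 0, 0], "hand": 0}, {"dp": [0, -2, 31], "turn": [1, 0, 0], "hand": 0}])

```text
clock: 1.1
position: [336.6, 279.7, 238.6]
ee_rot: [0.979, 1.339, -0.98]
force: [0.2, -0.5, 0.1]
opening: 1.003
```

Emit:
arm_command(plan=[{"dp": [0, 0, 31], "turn": [1, 0, 0], "hand": 0}, {"dp": [0, 3, 31], "turn": [1, 0, 0], "hand": 0}, {"dp": [0, 6, 31], "turn": [1, 0, 0], "hand": 0}, {"dp": [0, 8, 30], "turn": [1, 0, 0], "hand": 0}, {"dp": [0, 11, 29], "turn": [1, 0, 0], "hand": 0}])

```text
clock: 1.6
position: [385.4, 131.9, 238.6]
ee_rot: [1.303, 1.146, -1.303]
force: [1.1, 0.1, 0.3]
opening: 0.997
```

```bash
python3 fit0.py | grep '\[' | grep -v '^  '; python3 - <<'E'
from h import *
a=np.radians(15.5)
plan([530,-284,230],tool([0,0,-1],[np.sin(a),-np.cos(a),0]))
E
```

```text
rest [ 6.0058e+02  2.8880e+02  1.0625e+02 -7.0000e-02  6.1130e+01]
rack [ 530.46 -287.11   14.79    0.  ]
blank [ 532.   -285.85   16.19    0.  ]
stand [562.4   14.68   5.57   0.  ]
clamp [562.31   8.23   5.22   0.  ]
t 1.6 pos [385.4 131.9 238.6] dist 440.4 angle 67.1 open 0.997 F [1.1 0.1 0.3] rows 14
 joints [-0.53  0.42  0.13  2.19 -0.1   0.53 -0.45]
  dp [0.6, 14.0, 28.1] turn [0.96, 0.0, 0.0]
  dp [0.6, 16.4, 26.9] turn [0.96, 0.0, 0.0]
  dp [0.6, 18.5, 25.4] turn [0.96, 0.0, 0.0]
  dp [0.6, 20.6, 23.8] turn [0.96, 0.0, 0.0]
  dp [0.6, 22.5, 22.0] turn [0.96, 0.0, 0.0]
  dp [0.6, 24.3, 20.0] turn [0.96, 0.0, 0.0]
  dp [0.6, 25.9, 17.9] turn [0.96, 0.0, 0.0]
  dp [0.6, 27.3, 15.7] turn [0.96, 0.0, 0.0]
  dp [0.6, 28.5, 13.3] turn [0.96, 0.0, 0.0]
  dp [0.6, 29.5, 10.9] turn [0.96, 0.0, 0.0]
  dp [0.6, 30.3, 8.4] turn [0.96, 0.0, 0.0]
  dp [0.6, 30.9, 5.8] turn [0.96, 0.0, 0.0]
  dp [0.6, 31.3, 3.2] turn [0.96, 0.0, 0.0]
  dp [0.6, 31.4, 0.6] turn [0.96, 0.0, 0.0]
```

Emit:
arm_command(plan=[{"dp": [0.5, 14, 28], "turn": [0.96, 0, 0], "hand": 0}, {"dp": [0.5, 16.5, 27], "turn": [0.96, 0, 0], "hand": 0}, {"dp": [0.5, 18.5, 25.5], "turn": [0.96, 0, 0], "hand": 0}, {"dp": [0.5, 20.5, 24], "turn": [0.96, 0, 0], "hand": 0}, {"dp": [0.5, 22.5, 22], "turn": [0.96, 0, 0], "hand": 0}])

```text
clock: 2.1
position: [437.4, -16.7, 236.1]
ee_rot: [1.6, 0.899, -1.6]
force: [-0.4, 0.5, 0.8]
opening: 1.004
```

Emit:
arm_command(plan=[{"dp": [0.5, 24.5, 20], "turn": [0.96, 0, 0], "hand": 0}, {"dp": [0.5, 26, 18], "turn": [0.96, 0, 0], "hand": 0}, {"dp": [0.5, 27.5, 15.5], "turn": [0.96, 0, 0], "hand": 0}, {"dp": [0.5, 28.5, 13.5], "turn": [0.96, 0, 0], "hand": 0}, {"dp": [0.5, 29.5, 11], "turn": [0.96, 0, 0], "hand": 0}])

```text
clock: 2.6
position: [489.9, -165.5, 233.4]
ee_rot: [1.876, 0.586, -1.877]
force: [1.2, 1.2, 0.7]
opening: 1.004
```

Emit:
arm_command(plan=[{"dp": [0.5, 30.5, 8.5], "turn": [0.96, 0, 0], "hand": 0}, {"dp": [0.5, 31, 6], "turn": [0.96, 0, 0], "hand": 0}, {"dp": [0.5, 31.5, 3], "turn": [0.96, 0, 0], "hand": 0}, {"dp": [0.5, 31.5, 0.5], "turn": [0.96, 0, 0], "hand": 0}, {"dp": [0, 0, 0], "turn": [0, 0, 0], "hand": 0}])

```text
clock: 3.1
position: [531.9, -288.5, 231.4]
ee_rot: [2.077, 0.274, -2.077]
force: [-0.3, -1.0, 0.7]
opening: 1.002
```

```bash
python3 - <<'E'
from h import *
from station import bot
a=np.radians(15.3)
Rt=tool([0,0,-1],[np.sin(a),-np.cos(a),0])
plan([531,-286.5,160],Rt)
s=bot.camera('side')['pixels'];t=bot.camera('top')['pixels']
for n,(im,) in dict(s=(s,),t=(t,)).items(): np.save(f'pics/{n}1.npy',im)
crops(s,[(266,90,70,95)],'pics/a.png',5.6,1);crops(t,[(325,185,70,95)],'pics/b.png',5.6,1)
cv2.imwrite('pics/p5.png',np.hstack([cv2.imread('pics/a.png'),cv2.imread('pics/b.png')]))
E
```

```text
t 3.1 pos [ 531.9 -288.5  231.4] dist 71.4 angle 0.3 open 1.002 F [-0.3 -1.   0.7] rows 2
 joints [ 0.19  0.7   0.42  1.66 -0.35  0.85 -0.55]
  dp [35.7, -1.2, 0.1] turn [-0.0, 0.0, -0.02]
  dp [35.7, -1.2, 0.1] turn [-0.0, 0.0, -0.02]
```

View pics/p5.png

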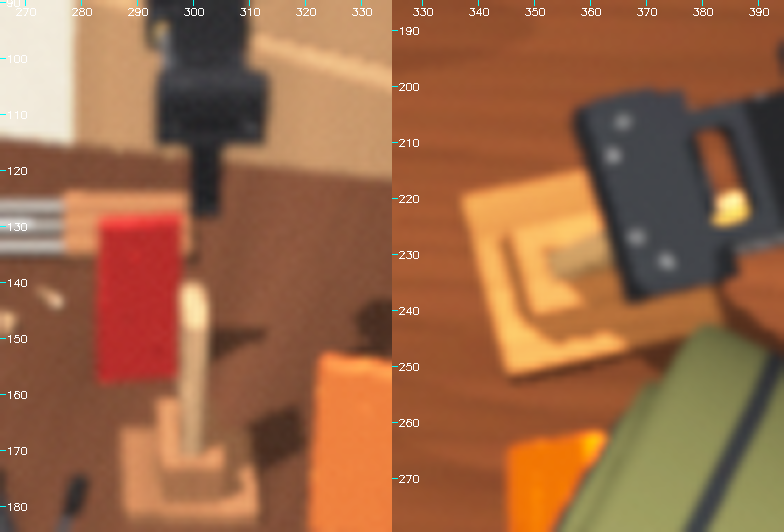

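The picture shows the gripper over the blank: near fingertip at (302,128) and blank top at about (300,140) in side. In top, the blank's end shows centred in the gripper window at (385,222). I'll check the offset numerically while going down.

Emit:
arm_command(plan=[{"dp": [35, -1, 0], "turn": [0, 0, 0], "hand": 0}, {"dp": [36, -1, 0], "turn": [0, 0, 0], "hand": 0}, {"dp": [0, 0, 0], "turn": [0, 0, 0], "hand": 0}])

```text
clock: 3.5
position: [528.4, -277.3, 156.7]
ee_rot: [2.069, 0.296, -2.085]
force: [-0.6, 0.2, -1.1]
opening: 0.999
```

```bash
python3 - <<'E'
from h import *
p=np.array([531.9,-288.5,231.4]);r=R.from_rotvec([2.077,.274,-2.077])
for y in(-44,-53,-61): print('finger tip pred',y,proj('side',p+r.apply([0,y,0])), 'u at 302 meas, v 128')
a=np.radians(15.3);u=np.array([-np.sin(a),np.cos(a),0])
print('blank near top pred',proj('side',np.array([531,-286.5,140])+30*u),proj('side',np.array([531,-286.5,80])+30*u))
plan([531,-286.5,93],tool([0,0,-1],[np.sin(a),-np.cos(a),0]))
E
```

```text
finger tip pred -44 [[301.88848741 127.11460804]] u at 302 meas, v 128
finger tip pred -53 [[302.02877645 128.27023154]] u at 302 meas, v 128
finger tip pred -61 [[302.15448994 129.30578973]] u at 302 meas, v 128
blank near top pred [[300.9970914  147.93034424]] [[300.49133592 161.93233906]]
t 3.5 pos [ 528.4 -277.3  156.7] dist 64.4 angle 0.8 open 0.999 F [-0.6  0.2 -1.1] rows 2
 joints [ 0.21  0.79  0.36  1.74 -0.4   0.7  -0.51]
  dp [31.8, 5.0, -0.2] turn [0.05, 0.04, 0.05]
  dp [31.8, 4.9, -0.1] turn [0.05, 0.04, 0.05]
```

Emit:
arm_command(plan=[{"dp": [0, 10, 0], "turn": [0, 0, 0], "hand": 0}, {"dp": [0, 0, 0], "turn": [0, 0, 0], "hand": 0}])

```text
clock: 3.7
position: [535.2, -293.6, 162.8]
ee_rot: [2.077, 0.28, -2.071]
force: [-0.6, 0.1, -0.1]
opening: 1.005
```

```bash
python3 - <<'E'
from h import *
a=np.radians(15.3)
plan([531,-286.5,93],tool([0,0,-1],[np.sin(a),-np.cos(a),0]),speed=22)
E
```

```text
t 3.7 pos [ 535.2 -293.6  162.8] dist 70.3 angle 0.4 open 1.005 F [-0.6  0.1 -0.1] rows 4
 joints [ 0.23  0.79  0.36  1.7  -0.4   0.71 -0.51]
  dp [17.4, -2.1, 0.6] turn [0.01, -0.01, -0.01]
  dp [17.4, -2.0, 0.6] turn [0.01, -0.01, -0.01]
  dp [17.4, -2.0, 0.6] turn [0.01, -0.01, -0.01]
  dp [17.4, -2.0, 0.5] turn [0.01, -0.01, -0.01]
```

Emit:
arm_command(plan=[{"dp": [0, -9, 0], "turn": [0, 0, 0], "hand": 0}, {"dp": [0, 0, 0], "turn": [0, 0, 0], "hand": 0}, {"dp": [0, 0, 0], "turn": [0, 0, 0], "hand": 0}, {"dp": [0, 0, 0], "turn": [0, 0, 0], "hand": 0}])

```text
clock: 4.1
position: [531.7, -282.4, 161.1]
ee_rot: [2.076, 0.285, -2.075]
force: [-0.0, -0.2, 0.4]
opening: 0.999
```

```bash
python3 - <<'E'
from h import *
a=np.radians(15.3)
plan([531,-286.5,93],tool([0,0,-1],[np.sin(a),-np.cos(a),0]),speed=22)
E
```

```text
t 4.1 pos [ 531.7 -282.4  161.1] dist 68.2 angle 0.4 open 0.999 F [-0.  -0.2  0.4] rows 4
 joints [ 0.21  0.79  0.36  1.73 -0.4   0.7  -0.51]
  dp [17.0, 0.9, 0.5] turn [0.02, -0.0, -0.0]
  dp [17.0, 0.9, 0.5] turn [0.02, -0.0, -0.0]
  dp [17.0, 0.9, 0.5] turn [0.02, -0.0, -0.0]
  dp [17.0, 0.9, 0.4] turn [0.02, -0.0, -0.0]
```

Emit:
arm_command(plan=[{"dp": [17, 1, 0.5], "turn": [0, 0, 0], "hand": 0}, {"dp": [17, 1, 0.5], "turn": [0, 0, 0], "hand": 0}, {"dp": [17, 1, 0.5], "turn": [0, 0, 0], "hand": 0}, {"dp": [17, 1, 0.5], "turn": [0, 0, 0], "hand": 0}, {"dp": [0, 0, 0], "turn": [0, 0, 0], "hand": 0}])

```text
clock: 4.6
position: [529.4, -286.4, 90.8]
ee_rot: [2.073, 0.287, -2.08]
force: [-0.2, 0.9, -0.2]
opening: 0.995
```

Emit:
arm_command(plan=[{"dp": [0, 0, 0], "turn": [0, 0, 0], "hand": 0}, {"dp": [0, 0, 0], "turn": [0, 0, 0], "hand": 0}])

```text
clock: 4.8
position: [531.3, -287.4, 93.6]
ee_rot: [2.076, 0.284, -2.074]
force: [-0.2, 0.5, -0.7]
opening: 0.996
```

Emit:
arm_command(plan=[{"dp": [0, 0, 0], "turn": [0, 0, 0], "hand": 1}, {"dp": [0, 0, 0], "turn": [0, 0, 0], "hand": 1}, {"dp": [0, 0, 0], "turn": [0, 0, 0], "hand": 1}, {"dp": [0, 0, 0], "turn": [0, 0, 0], "hand": 1}, {"dp": [0, 0, 0], "turn": [0, 0, 0], "hand": 1}])

```text
clock: 5.3
position: [530.8, -287.0, 92.9]
ee_rot: [2.076, 0.285, -2.075]
force: [-1.0, 1.7, 1.8]
opening: 0.678
```

Emit:
arm_command(plan=[{"dp": [0, 0, 0], "turn": [0, 0, 0], "hand": 1}, {"dp": [-15, 0, 0], "turn": [0, 0, 0], "hand": 1}, {"dp": [-15, 0, 0], "turn": [0, 0, 0], "hand": 1}, {"dp": [-20, 0, 0], "turn": [0, 0, 0], "hand": 1}, {"dp": [-20, 0, 0], "turn": [0, 0, 0], "hand": 1}])

```text
clock: 5.8
position: [530.7, -287.2, 164.6]
ee_rot: [2.076, 0.284, -2.075]
force: [0.4, -0.3, -0.5]
opening: 0.678
```

Emit:
arm_command(plan=[{"dp": [-35, 0, 0], "turn": [0, 0, 0], "hand": 1}, {"dp": [-35, 0, 0], "turn": [0, 0, 0], "hand": 1}, {"dp": [-35, 0, 0], "turn": [0, 0, 0], "hand": 1}, {"dp": [-30, 0, 0], "turn": [0, 0, 0], "hand": 1}])

```text
clock: 6.2
position: [530.6, -287.4, 301.1]
ee_rot: [2.077, 0.283, -2.073]
force: [0.2, 0.5, 0.2]
opening: 0.676
```

```bash
cat > goal.py <<'E'
from h import *
import sys
YAW,O=106.2,np.array([583.4,347.4,45.])   # board yaw, origin
def board():
    a=np.radians(YAW); rx=np.array([np.cos(a),np.sin(a),0]);z=np.array([0,0,1.])
    C,S=3**.5/2,.5
    return C*rx+S*z,np.array([-np.sin(a),np.cos(a),0]),C*z-S*rx
def at(x,y,z): bx,by,bz=board(); return O+x*bx+y*by+z*bz
def blankR(): bx,by,bz=board(); return tool(-bz,-by)
E
python3 - <<'E'
from goal import *
from fit import fit,rest
fit('board',[('top',123,187,('b',22,-40,0)),('top',127,215.5,('b',22,40,0)),('top',143,177,('b',0,-20,130)),('top',148.7,177,('b',-12,-20,130)),('top',151,192.3,('b',-12,20,130)),
 ('top',132.5,194,('b',0,-20,0)),('top',135,207.5,('b',0,20,0)),
 ('side',226.3,229,('b',0,-20,130)),('side',241.8,229,('b',0,20,130)),('side',219.8,276,('b',22,-40,0)),('side',248.2,276,('b',22,40,0))],[583,347,104],lambda q,k:rest(np.r_[q,0,0],k))
plan(at(60,0,220),blankR())
E
```

```text
rest [600.19 288.97 106.21   1.4   60.79]
    top ('f', -75, -55, 18) [ 0.2 -1. ]
    top ('f', -75, 55, 18) [ 0.  -0.1]
    top ('f', 75, 55, 18) [-2.2 -0.1]
    top ('b', 22, -40, 0) [0.1 0.4]
    top ('b', 22, 40, 0) [ 0.6 -0.2]
    top ('b', 0, -20, 130) [ 0.5 -0. ]
    top ('b', -12, -20, 130) [-0.4 -0.3]
    top ('b', -12, 20, 130) [ 0.  -0.4]
    top ('b', 0, -20, 0) [-0.  -0.4]
    top ('b', 0, 20, 0) [-0.3 -0.1]
    side ('b', 0, -20, 130) [-0.5  0.2]
    side ('b', 0, 20, 130) [-1.5  0.1]
    side ('f', -75, -55, 18) [1.2 0.4]
    side ('f', -75, 55, 18) [ 1.2 -0. ]
    side ('f', 75, -55, 18) [ 2.1 -1.3]
    side ('b', 22, -40, 0) [1.9 0.6]
    side ('b', 22, 40, 0) [-0.   0.2]
rack [ 529.9  -285.54   14.82    3.72]
    top (45, 55, 10) [-0.6  0.1]
    top (45, -55, 10) [-0.1 -0.1]
    top (-45, -55, 10) [0.5 0.2]
    top (-45, 55, 10) [ 0.2 -0.2]
    side (45, -55, 10) [0.3 0.5]
    side (45, 55, 10) [ 0.2 -0.5]
    side (-45, 55, 10) [-0.7  0. ]
blank [ 530.44 -281.92   16.25   10.25]
    top (7, 30, 140) [-0.3 -0.3]
    top (7, -30, 140) [ 0.7 -0.6]
    top (-7, -30, 14
[... 1562 characters left out ...]
23.8, -21.3] turn [-0.98, 0.26, -0.26]
  dp [7.0, -21.7, -23.1] turn [-0.98, 0.26, -0.26]
  dp [8.0, -19.5, -24.7] turn [-0.98, 0.26, -0.26]
  dp [9.0, -17.1, -26.0] turn [-0.98, 0.26, -0.26]
  dp [10.0, -14.6, -27.2] turn [-0.98, 0.26, -0.26]
  dp [11.0, -12.0, -28.1] turn [-0.98, 0.26, -0.26]
  dp [11.8, -9.3, -28.7] turn [-0.98, 0.26, -0.26]
  dp [12.7, -6.6, -29.1] turn [-0.98, 0.26, -0.26]
  dp [13.5, -3.7, -29.3] turn [-0.98, 0.26, -0.26]
  dp [14.2, -0.9, -29.2] turn [-0.98, 0.26, -0.26]
  dp [14.8, 1.9, -28.8] turn [-0.98, 0.26, -0.26]
  dp [15.4, 4.7, -28.2] turn [-0.98, 0.26, -0.26]
  dp [15.9, 7.4, -27.3] turn [-0.98, 0.26, -0.26]
  dp [16.3, 10.1, -26.2] turn [-0.98, 0.26, -0.26]
```

Emit:
arm_command(plan=[{"dp": [2, -30, -12], "turn": [-0.98, 0.26, -0.26], "hand": 1}, {"dp": [3, -28.5, -15], "turn": [-0.98, 0.26, -0.26], "hand": 1}, {"dp": [4, -27.5, -17], "turn": [-0.98, 0.26, -0.26], "hand": 1}, {"dp": [5, -25.5, -19.5], "turn": [-0.98, 0.26, -0.26], "hand": 1}, {"dp": [6, -24, -21.5], "turn": [-0.98, 0.26, -0.26], "hand": 1}])

```text
clock: 6.7
position: [549.6, -124.9, 289.1]
ee_rot: [1.948, 0.806, -1.754]
force: [-0.7, -0.7, -1.7]
opening: 0.679
```

Emit:
arm_command(plan=[{"dp": [7, -22, -23], "turn": [-0.98, 0.26, -0.26], "hand": 1}, {"dp": [8, -19.5, -24.5], "turn": [-0.98, 0.26, -0.26], "hand": 1}, {"dp": [9, -17, -26], "turn": [-0.98, 0.26, -0.26], "hand": 1}, {"dp": [10, -14.5, -27], "turn": [-0.98, 0.26, -0.26], "hand": 1}, {"dp": [11, -12, -28], "turn": [-0.98, 0.26, -0.26], "hand": 1}])

```text
clock: 7.2
position: [568.6, 35.2, 278.9]
ee_rot: [1.748, 1.237, -1.392]
force: [-0.0, 0.3, -1.4]
opening: 0.676
```

Emit:
arm_command(plan=[{"dp": [12, -9, -28.5], "turn": [-0.98, 0.26, -0.26], "hand": 1}, {"dp": [12.5, -6.5, -29], "turn": [-0.98, 0.26, -0.26], "hand": 1}, {"dp": [13.5, -3.5, -29], "turn": [-0.98, 0.26, -0.26], "hand": 1}, {"dp": [14, -1, -29], "turn": [-0.98, 0.26, -0.26], "hand": 1}, {"dp": [0, 0, 0], "turn": [0, 0, 0], "hand": 1}])

```text
clock: 7.7
position: [583.8, 166.8, 270.3]
ee_rot: [1.544, 1.526, -1.078]
force: [0.4, 0.1, 0.2]
opening: 0.677
```

```bash
sed -i 's/^YAW.*/YAW,O=106.0,np.array([583.2,347.4,45.])/' goal.py; python3 - <<'E'
from goal import *
plan(at(60,0,220),blankR())
E
```

```text
t 7.7 pos [583.8 166.8 270.3] dist 125.8 angle 20.4 open 0.677 F [0.4 0.1 0.2] rows 4
 joints [-0.04  0.65 -0.15  1.65 -0.44  0.87  0.05]
  dp [13.7, 2.1, -28.2] turn [-0.95, 0.26, -0.26]
  dp [14.3, 4.7, -27.6] turn [-0.95, 0.26, -0.26]
  dp [14.8, 7.3, -26.8] turn [-0.95, 0.26, -0.26]
  dp [15.2, 9.9, -25.7] turn [-0.95, 0.26, -0.26]
```

Emit:
arm_command(plan=[{"dp": [13.5, 2, -28], "turn": [-0.95, 0.26, -0.26], "hand": 1}, {"dp": [14.5, 4.5, -27.5], "turn": [-0.95, 0.26, -0.26], "hand": 1}, {"dp": [15, 7.5, -27], "turn": [-0.95, 0.26, -0.26], "hand": 1}, {"dp": [15, 10, -25.5], "turn": [-0.95, 0.26, -0.26], "hand": 1}, {"dp": [0, 0, 0], "turn": [0, 0, 0], "hand": 1}])

```text
clock: 8.2
position: [600.0, 290.2, 264.6]
ee_rot: [1.321, 1.749, -0.765]
force: [-0.2, -0.3, -0.7]
opening: 0.678
```

Emit:
arm_command(plan=[{"dp": [0, 0, 0], "turn": [0, 0, 0], "hand": 1}, {"dp": [0, 0, 0], "turn": [0, 0, 0], "hand": 1}])

```text
clock: 8.4
position: [601.2, 284.3, 264.1]
ee_rot: [1.326, 1.742, -0.774]
force: [-0.4, -0.2, -0.7]
opening: 0.678
```

```bash
python3 - <<'E'
from goal import *
plan(at(30,0,98),blankR(),speed=30)
E
```

```text
t 8.4 pos [601.2 284.3 264.1] dist 126.6 angle 0.7 open 0.678 F [-0.4 -0.2 -0.7] rows 5
 joints [-0.13  0.76 -0.27  1.47 -0.41  0.94  0.19]
  dp [24.9, 0.0, 4.4] turn [-0.03, 0.01, -0.01]
  dp [24.9, 0.0, 4.4] turn [-0.03, 0.01, -0.01]
  dp [24.9, 0.0, 4.5] turn [-0.03, 0.01, -0.01]
  dp [24.9, 0.0, 4.5] turn [-0.03, 0.01, -0.01]
  dp [24.9, 0.0, 4.5] turn [-0.03, 0.01, -0.01]
```

Emit:
arm_command(plan=[{"dp": [25, 0, 4.5], "turn": [0, 0, 0], "hand": 1}, {"dp": [25, 0, 4.5], "turn": [-0.05, 0.03, -0.03], "hand": 1}, {"dp": [25, 0, 4.5], "turn": [-0.05, 0.03, 0], "hand": 1}, {"dp": [25, 0, 4.5], "turn": [0, 0, 0], "hand": 1}, {"dp": [24, 0, 4], "turn": [0, 0, 0], "hand": 1}])

```text
clock: 8.9
position: [589.4, 325.8, 144.9]
ee_rot: [1.321, 1.749, -0.763]
force: [0.9, 0.3, -0.5]
opening: 0.679
```

Emit:
arm_command(plan=[{"dp": [0, 0, 0], "turn": [0, 0, 0], "hand": 1}, {"dp": [0, 0, 0], "turn": [0, 0, 0], "hand": 1}, {"dp": [0, 0, 0], "turn": [0, 0, 0], "hand": 1}])

```text
clock: 9.2
position: [590.3, 326.8, 147.1]
ee_rot: [1.322, 1.75, -0.76]
force: [-0.3, 0.9, -0.7]
opening: 0.679
```

```bash
python3 - <<'E'
from goal import *
from station import bot
plan(at(8,0,83),blankR(),speed=10)
s=bot.camera('side')['pixels'];t=bot.camera('top')['pixels']
crops(s,[(200,180,70,110)],'pics/a.png',5.4,1);crops(t,[(110,150,70,110)],'pics/b.png',5.4,1)
cv2.imwrite('pics/p6.png',np.hstack([cv2.imread('pics/a.png'),cv2.imread('pics/b.png')]))
p,r,_=state()
for y in(-30,30):
  for z in (0,130): print('blank outer',y,z,proj('side',p+r.apply([83-z,-y,-7])).round(1),'top',proj('top',p+r.apply([83-z,-y,-7])).round(1))
E
```

```text
t 9.2 pos [590.3 326.8 147.1] dist 29.2 angle 0.2 open 0.679 F [-0.3  0.9 -0.7] rows 3
 joints [-0.17  0.91 -0.31  1.56 -0.44  0.7   0.26]
  dp [5.4, -0.4, 8.1] turn [-0.0, -0.01, -0.01]
  dp [5.4, -0.4, 8.1] turn [-0.0, -0.01, -0.01]
  dp [5.4, -0.4, 8.1] turn [-0.0, -0.01, -0.01]
blank outer -30 0 [[221.9 272.7]] top [[118.1 189. ]]
blank outer -30 130 [[221.2 226. ]] top [[127.8 171.5]]
blank outer 30 0 [[243.6 272.5]] top [[121.3 210.5]]
blank outer 30 130 [[243.1 225.8]] top [[131.7 195.3]]
```

View pics/p6.png

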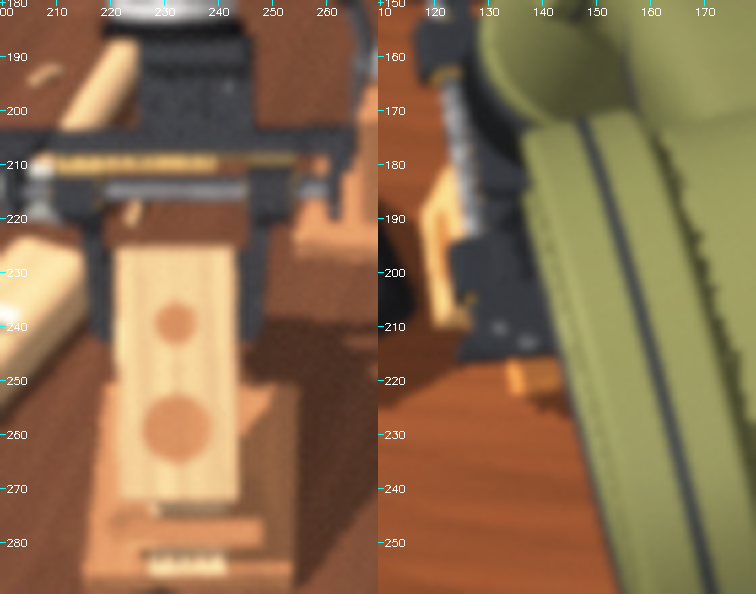

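The picture shows the held blank at (221–243.5, 225–272) in side, just as predicted. It hangs square over the ledge, which spans (219.5–248, 276).

Emit:
arm_command(plan=[{"dp": [3, 0, 7], "turn": [0, 0, 0], "hand": 1}, {"dp": [3, -0.8, 7], "turn": [0, 0, 0], "hand": 1}, {"dp": [3, -0.8, 7], "turn": [0, 0, 0], "hand": 1}, {"dp": [0, 0, 0], "turn": [0, 0, 0], "hand": 1}, {"dp": [0, 0, 0], "turn": [0, 0, 0], "hand": 1}])

```text
clock: 9.8
position: [590.9, 314.0, 126.8]
ee_rot: [1.32, 1.753, -0.762]
force: [-0.0, -0.3, -0.2]
opening: 0.677
```

```bash
python3 - <<'E'
from goal import *
plan(at(7,0.5,83),blankR(),speed=10)
E
```

```text
t 9.8 pos [590.9 314.  126.8] dist 6.7 angle 0.2 open 0.677 F [-0.  -0.3 -0.2] rows 1
 joints [-0.14  0.94 -0.32  1.57 -0.44  0.68  0.29]
  dp [5.0, 1.3, 4.2] turn [-0.01, -0.03, 0.01]
```

Emit:
arm_command(plan=[{"dp": [2, 1, 2], "turn": [0, 0, 0], "hand": 1}, {"dp": [2, 0, 2], "turn": [0, 0, 0], "hand": 1}, {"dp": [0, 0, 0], "turn": [0, 0, 0], "hand": 1}, {"dp": [0, 0, 0], "turn": [0, 0, 0], "hand": 1}])

```text
clock: 10.2
position: [592.3, 313.3, 121.7]
ee_rot: [1.32, 1.753, -0.761]
force: [-0.6, -0.5, -1.1]
opening: 0.676
```

```bash
python3 - <<'E'
from goal import *
plan(at(7,0.5,83),blankR(),speed=10)
p,r,s=state();print('tool F',r.inv().apply(s['force']).round(1))
E
```

```text
t 10.2 pos [592.3 313.3 121.7] dist 1.4 angle 0.2 open 0.676 F [-0.6 -0.5 -1.1] rows 1
 joints [-0.14  0.95 -0.32  1.57 -0.44  0.67  0.3 ]
  dp [1.1, 0.2, 0.8] turn [0.0, -0.03, 0.01]
tool F [ 0.7 -0.7  0.8]
```

Nothing touches yet. I'll creep down the slope and towards the board until there is force.

Emit:
arm_command(plan=[{"dp": [1.5, 0, 1], "turn": [0, 0, 0], "hand": 1}, {"dp": [0, 0, 0], "turn": [0, 0, 0], "hand": 1}, {"dp": [0, 0, 0], "turn": [0, 0, 0], "hand": 1}])

```text
clock: 10.5
position: [592.6, 313.1, 120.4]
ee_rot: [1.32, 1.753, -0.76]
force: [-0.4, -1.4, 2.8]
opening: 0.681
```

Emit:
arm_command(plan=[{"dp": [1.5, 0, 1], "turn": [0, 0, 0], "hand": 1}, {"dp": [0, 0, 0], "turn": [0, 0, 0], "hand": 1}, {"dp": [0, 0, 0], "turn": [0, 0, 0], "hand": 1}])

```text
clock: 10.8
position: [592.7, 312.9, 120.3]
ee_rot: [1.321, 1.753, -0.759]
force: [-1.5, -6.2, 13.8]
opening: 0.679
```

```bash
python3 - <<'E'
from goal import *
plan(at(7,0.5,83),blankR(),speed=10)
p,r,s=state();print('tool F',r.inv().apply(s['force']).round(1))
E
```

```text
t 10.8 pos [592.7 312.9 120.3] dist 0.4 angle 0.2 open 0.679 F [-1.5 -6.2 13.8] rows 1
 joints [-0.14  0.95 -0.32  1.57 -0.44  0.67  0.3 ]
  dp [0.1, -0.2, -0.4] turn [0.0, -0.04, -0.0]
tool F [-14.7  -3.1  -2.2]
```

Emit:
arm_command(plan=[{"dp": [-1, 0, 1.5], "turn": [0, 0, 0], "hand": 1}, {"dp": [0, 0, 0], "turn": [0, 0, 0], "hand": 1}, {"dp": [0, 0, 0], "turn": [0, 0, 0], "hand": 1}])

```text
clock: 11.1
position: [592.9, 312.4, 119.9]
ee_rot: [1.321, 1.754, -0.758]
force: [-0.3, -2.1, 7.4]
opening: 0.68
```

Emit:
arm_command(plan=[{"dp": [0, 0, 0], "turn": [0, 0, 0], "hand": 0}, {"dp": [0, 0, 0], "turn": [0, 0, 0], "hand": 0}, {"dp": [0, 0, 0], "turn": [0, 0, 0], "hand": 0}, {"dp": [0, 0, 0], "turn": [0, 0, 0], "hand": 0}, {"dp": [0, 0, 0], "turn": [0, 0, 0], "hand": 0}])

```text
clock: 11.6
position: [592.8, 311.2, 118.0]
ee_rot: [1.32, 1.753, -0.761]
force: [-0.3, -0.2, 0.1]
opening: 1.001
```

Emit:
arm_command(plan=[{"dp": [-15, 0, 0], "turn": [0, 0, 0], "hand": 0}, {"dp": [-25, 0, 0], "turn": [0, 0, 0], "hand": 0}, {"dp": [-35, 0, 0], "turn": [0, 0, 0], "hand": 0}, {"dp": [-35, 0, 0], "turn": [0, 0, 0], "hand": 0}, {"dp": [-35, 0, 0], "turn": [0, 0, 0], "hand": 0}])

```text
clock: 12.1
position: [613.4, 239.9, 245.8]
ee_rot: [1.32, 1.752, -0.76]
force: [0.3, 0.5, 0.7]
opening: 1.002
```

```bash
python3 - <<'E'
from goal import *
a=np.radians(5.3)
# clamp: tool y along world x (yaw 5.3)
plan([562.3,9.5,230],tool([0,0,-1],[np.cos(a),np.sin(a),0]))
E
```

```text
t 12.1 pos [613.4 239.9 245.8] dist 236.5 angle 31.9 open 1.002 F [0.3 0.5 0.7] rows 7
 joints [-0.05  0.79 -0.28  1.47 -0.4   0.96  0.27]
  dp [-12.9, -16.1, 26.8] turn [0.3, -0.86, 0.08]
  dp [-11.0, -15.3, 28.1] turn [0.3, -0.86, 0.08]
  dp [-8.9, -14.5, 29.2] turn [0.3, -0.86, 0.08]
  dp [-6.8, -13.6, 30.1] turn [0.3, -0.86, 0.08]
  dp [-4.6, -12.8, 30.9] turn [0.3, -0.86, 0.08]
  dp [-2.4, -12.0, 31.5] turn [0.3, -0.86, 0.08]
  dp [-0.1, -11.1, 31.9] turn [0.3, -0.86, 0.08]
```

Emit:
arm_command(plan=[{"dp": [-13, -16, 27], "turn": [0.3, -0.86, 0.08], "hand": 0}, {"dp": [-11, -15.5, 28], "turn": [0.3, -0.86, 0.08], "hand": 0}, {"dp": [-9, -14.5, 29], "turn": [0.3, -0.86, 0.08], "hand": 0}, {"dp": [-7, -13.5, 30], "turn": [0.3, -0.86, 0.08], "hand": 0}, {"dp": [-4.5, -13, 31], "turn": [0.3, -0.86, 0.08], "hand": 0}])

```text
clock: 12.6
position: [576.4, 74.7, 234.1]
ee_rot: [1.198, 1.394, -1.045]
force: [-0.3, 0.3, -0.7]
opening: 1.003
```

Emit:
arm_command(plan=[{"dp": [-2.5, -12, 31.5], "turn": [0.3, -0.86, 0.08], "hand": 0}, {"dp": [0, -11, 32], "turn": [0.3, -0.86, 0.08], "hand": 0}, {"dp": [0, 0, 0], "turn": [0, 0, 0], "hand": 0}, {"dp": [0, 0, 0], "turn": [0, 0, 0], "hand": 0}, {"dp": [0, 0, 0], "turn": [0, 0, 0], "hand": 0}])

```text
clock: 13.1
position: [562.7, 12.0, 228.7]
ee_rot: [1.141, 1.253, -1.14]
force: [0.2, 0.5, 0.2]
opening: 0.999
```

```bash
python3 - <<'E'
from goal import *
from station import bot
a=np.radians(5.3)
Rt=tool([0,0,-1],[np.cos(a),np.sin(a),0])
plan([562.3,8.5,150],Rt,speed=20)
s=bot.camera('side')['pixels'];t=bot.camera('top')['pixels']
p,r,_=state()
for z in (167,178): print('clamp handles pred',z,proj('side',[np.array([562.3,8.5,z])+Rt.apply([0,y,0]) for y in(25,-25)]).round(1).tolist())
print('fingertips',proj('side',[p+r.apply([0,y,0]) for y in(53,-53)]).round(1).tolist())
crops(s,[(240,120,65,100)],'pics/a.png',5.8,1);crops(s,[(205,205,65,100)],'pics/b.png',5.8,1)
cv2.imwrite('pics/p7.png',np.hstack([cv2.imread('pics/a.png'),cv2.imread('pics/b.png')]))
bx=board()
print('seated blank pred: front-top corners',proj('side',[at(14,y,130) for y in(-30,30)]).round(1).tolist(),'board',proj('side',[at(0,y,130) for y in(-20,20)]).round(1).tolist(),'bottom',proj('side',[at(14,y,0) for y in(-30,30)]).round(1).tolist())
E
```

```text
t 13.1 pos [562.7  12.  228.7] dist 78.8 angle 0.1 open 0.999 F [0.2 0.5 0.2] rows 4
 joints [-0.15  0.62  0.08  1.78 -0.07  0.75  0.06]
  dp [19.7, -0.2, 0.9] turn [0.0, -0.0, -0.0]
  dp [19.7, -0.2, 0.9] turn [0.0, -0.0, -0.0]
  dp [19.7, -0.2, 0.9] turn [0.0, -0.0, -0.0]
  dp [19.7, -0.2, 0.9] turn [0.0, -0.0, -0.0]
clamp handles pred 167 [[264.5, 177.1], [279.7, 178.5]]
clamp handles pred 178 [[264.5, 174.2], [279.7, 175.6]]
fingertips [[255.3, 160.6], [288.3, 163.4]]
seated blank pred: front-top corners [[222.5, 230.4], [243.9, 230.2]] board [[226.4, 229.6], [240.6, 229.5]] bottom [[223.2, 276.2], [244.5, 276.0]]
```

View pics/p7.png

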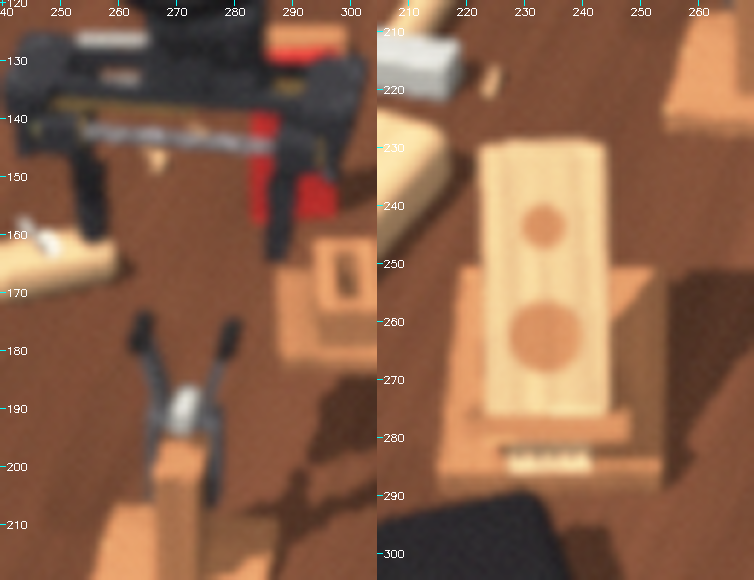

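The blank is seated: (222.3–244, 229–276) in side against the predicted 222.5–243.9, touching the ledge and flush with the top of the board. The clamp grips are at (264,176) and (279,178), between the fingertips at (255,161) and (288,164), so I'll go down.

Emit:
arm_command(plan=[{"dp": [20, 0, 1], "turn": [0, 0, 0], "hand": 0}, {"dp": [20, 0, 1], "turn": [0, 0, 0], "hand": 0}, {"dp": [20, 0, 1], "turn": [0, 0, 0], "hand": 0}, {"dp": [20, 0, 0.5], "turn": [0, 0, 0], "hand": 0}, {"dp": [0, 0, 0], "turn": [0, 0, 0], "hand": 0}])

```text
clock: 13.7
position: [560.7, 7.6, 146.0]
ee_rot: [1.138, 1.256, -1.145]
force: [0.4, -0.4, 0.4]
opening: 1.005
```

Emit:
arm_command(plan=[{"dp": [0, 0, 0], "turn": [0, 0, 0], "hand": 0}, {"dp": [0, 0, 0], "turn": [0, 0, 0], "hand": 0}])

```text
clock: 13.9
position: [563.1, 7.4, 149.2]
ee_rot: [1.141, 1.25, -1.141]
force: [0.4, 0.2, -0.4]
opening: 1.0
```

Squeeze.

Emit:
arm_command(plan=[{"dp": [0, 0, 0], "turn": [0, 0, 0], "hand": 1}, {"dp": [0, 0, 0], "turn": [0, 0, 0], "hand": 1}, {"dp": [0, 0, 0], "turn": [0, 0, 0], "hand": 1}, {"dp": [0, 0, 0], "turn": [0, 0, 0], "hand": 1}, {"dp": [0, 0, 0], "turn": [0, 0, 0], "hand": 1}])

```text
clock: 14.4
position: [561.9, 7.2, 148.3]
ee_rot: [1.14, 1.252, -1.143]
force: [-0.9, -0.1, -1.4]
opening: 0.572
```

Emit:
arm_command(plan=[{"dp": [0, 0, 0], "turn": [0, 0, 0], "hand": 1}, {"dp": [0, 0, 0], "turn": [0, 0, 0], "hand": 1}, {"dp": [0, 0, 0], "turn": [0, 0, 0], "hand": 1}])

```text
clock: 14.7
position: [561.9, 7.1, 148.1]
ee_rot: [1.14, 1.252, -1.143]
force: [0.3, 0.1, -1.9]
opening: 0.504
```

Emit:
arm_command(plan=[{"dp": [0, 0, 0], "turn": [0, 0, 0], "hand": 1}, {"dp": [0, 0, 0], "turn": [0, 0, 0], "hand": 1}])

```text
clock: 14.9
position: [562.1, 7.1, 148.2]
ee_rot: [1.14, 1.252, -1.142]
force: [-0.9, -0.5, -0.6]
opening: 0.512
```

```bash
python3 - <<'E'
from goal import *
from station import bot
s=bot.camera('side')['pixels'];t=bot.camera('top')['pixels']
p,r,st=state();print(st['opening'],r.inv().apply(st['force']))
crops(s,[(240,130,65,85)],'pics/a.png',6,1)
i=cv2.imread('pics/a.png');cv2.imwrite('pics/p8.png',i)
E
```

```text
0.5073109779912687 [ 1.48534544 -0.68232948  0.23356953]
```

View pics/p8.png

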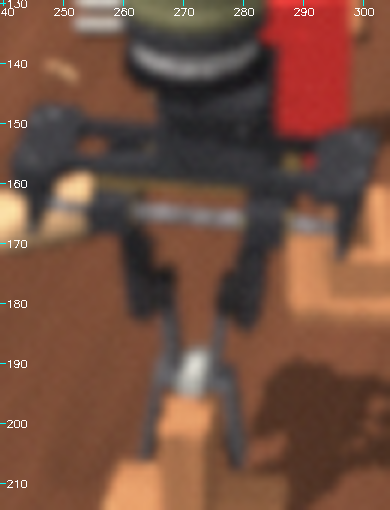

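The picture shows both grips squeezed between the fingers at (263,178) and (281,178). The jaws are splayed clear of the stand board at (264,206) and (279.5,206). Lifting straight up.

Emit:
arm_command(plan=[{"dp": [-8, 0, 0], "turn": [0, 0, 0], "hand": 1}, {"dp": [-20, 0, 0], "turn": [0, 0, 0], "hand": 1}, {"dp": [-30, 0, 0], "turn": [0, 0, 0], "hand": 1}, {"dp": [-35, 0, 0], "turn": [0, 0, 0], "hand": 1}, {"dp": [-35, 0, 0], "turn": [0, 0, 0], "hand": 1}])

```text
clock: 15.5
position: [562.0, 7.2, 278.1]
ee_rot: [1.14, 1.252, -1.142]
force: [0.3, -0.6, -0.7]
opening: 0.506
```

```bash
cat >> goal.py <<'E'
def clampR(): bx,by,bz=board(); return tool(-bz,-bx)
E
python3 - <<'E'
from goal import *
plan(at(1,0,183+85),clampR())
E
```

```text
t 15.5 pos [562.    7.2 278.1] dist 220.0 angle 83.9 open 0.506 F [ 0.3 -0.6 -0.7] rows 16
 joints [-0.15  0.56  0.1   1.72 -0.07  0.87  0.06]
  dp [0.0, 4.8, -12.9] turn [0.97, 0.26, -0.31]
  dp [0.2, 3.7, -13.2] turn [0.97, 0.26, -0.31]
  dp [0.4, 2.6, -13.5] turn [0.97, 0.26, -0.31]
  dp [0.7, 1.5, -13.7] turn [0.97, 0.26, -0.31]
  dp [0.9, 0.3, -13.7] turn [0.97, 0.26, -0.31]
  dp [1.3, -0.8, -13.7] turn [0.97, 0.26, -0.31]
  dp [1.6, -1.9, -13.5] turn [0.97, 0.26, -0.31]
  dp [2.0, -3.0, -13.3] turn [0.97, 0.26, -0.31]
  dp [2.4, -4.0, -12.9] turn [0.97, 0.26, -0.31]
  dp [2.8, -5.0, -12.5] turn [0.97, 0.26, -0.31]
  dp [3.2, -6.0, -12.0] turn [0.97, 0.26, -0.31]
  dp [3.7, -6.9, -11.3] turn [0.97, 0.26, -0.31]
  dp [4.1, -7.7, -10.6] turn [0.97, 0.26, -0.31]
  dp [4.6, -8.4, -9.9] turn [0.97, 0.26, -0.31]
  dp [5.0, -9.1, -9.0] turn [0.97, 0.26, -0.31]
  dp [5.5, -9.7, -8.1] turn [0.97, 0.26, -0.31]
```

Emit:
arm_command(plan=[{"dp": [0, 5, -13], "turn": [0.97, 0.26, -0.31], "hand": 1}, {"dp": [0, 3.5, -13], "turn": [0.97, 0.26, -0.31], "hand": 1}, {"dp": [0.5, 2.5, -13.5], "turn": [0.97, 0.26, -0.31], "hand": 1}, {"dp": [0.5, 1.5, -13.5], "turn": [0.97, 0.26, -0.31], "hand": 1}, {"dp": [1, 0.5, -13.5], "turn": [0.97, 0.26, -0.31], "hand": 1}])

```text
clock: 16.0
position: [580.5, 73.8, 277.0]
ee_rot: [1.468, 1.219, -1.512]
force: [0.3, 0.1, -1.3]
opening: 0.506
```

Emit:
arm_command(plan=[{"dp": [1.5, -1, -13.5], "turn": [0.97, 0.26, -0.31], "hand": 1}, {"dp": [1.5, -2, -13.5], "turn": [0.97, 0.26, -0.31], "hand": 1}, {"dp": [2, -3, -13.5], "turn": [0.97, 0.26, -0.31], "hand": 1}, {"dp": [2.5, -4, -13], "turn": [0.97, 0.26, -0.31], "hand": 1}, {"dp": [3, -5, -12.5], "turn": [0.97, 0.26, -0.31], "hand": 1}])

```text
clock: 16.5
position: [598.6, 140.1, 276.3]
ee_rot: [1.792, 1.125, -1.886]
force: [-0.4, 0.1, -1.3]
opening: 0.508
```

```bash
python3 - <<'E'
from goal import *
plan(at(1,0,183+85),clampR())
E
```

```text
t 16.5 pos [598.6 140.1 276.3] dist 82.1 angle 31.1 open 0.508 F [-0.4  0.1 -1.3] rows 6
 joints [-0.24  0.72  0.19  1.45 -0.47  1.18 -0.62]
  dp [3.0, -6.1, -11.9] turn [0.96, 0.25, -0.31]
  dp [3.4, -7.0, -11.2] turn [0.96, 0.25, -0.31]
  dp [3.9, -7.8, -10.5] turn [0.96, 0.25, -0.31]
  dp [4.3, -8.6, -9.8] turn [0.96, 0.25, -0.31]
  dp [4.8, -9.2, -8.9] turn [0.96, 0.25, -0.31]
  dp [5.2, -9.8, -8.0] turn [0.96, 0.25, -0.31]
```

Emit:
arm_command(plan=[{"dp": [3, -6, -12], "turn": [0.96, 0.25, -0.31], "hand": 1}, {"dp": [3.5, -7, -11], "turn": [0.96, 0.25, -0.31], "hand": 1}, {"dp": [4, -8, -10.5], "turn": [0.96, 0.25, -0.31], "hand": 1}, {"dp": [4.5, -8.5, -10], "turn": [0.96, 0.25, -0.31], "hand": 1}, {"dp": [5, -9, -9], "turn": [0.96, 0.25, -0.31], "hand": 1}])

```text
clock: 17.0
position: [616.4, 206.2, 276.6]
ee_rot: [-1.984, -0.903, 2.133]
force: [-0.2, 0.1, -1.3]
opening: 0.505
```

Emit:
arm_command(plan=[{"dp": [5, -10, -8], "turn": [0.96, 0.25, -0.31], "hand": 1}, {"dp": [0, 0, 0], "turn": [0, 0, 0], "hand": 1}, {"dp": [0, 0, 0], "turn": [0, 0, 0], "hand": 1}, {"dp": [0, 0, 0], "turn": [0, 0, 0], "hand": 1}])

```text
clock: 17.4
position: [619.7, 218.5, 276.9]
ee_rot: [-1.943, -0.822, 2.097]
force: [-0.0, -0.1, -0.7]
opening: 0.508
```

```bash
python3 - <<'E'
from goal import *
from station import bot
plan(at(1,0,183+45),clampR(),speed=20)
p,r,_=state()
s=bot.camera('side')['pixels'];t=bot.camera('top')['pixels']
for n,k in(('pin',31),('tipmid',91)): print(n,[proj(c,p+r.apply([k,0,0])).round(1).tolist() for c in('side','top')])
print('tips',[proj(c,[p+r.apply([91,y,0]) for y in(22,-22)]).round(1).tolist() for c in('side','top')])
crops(s,[(200,140,66,100)],'pics/a.png',5.8,1);crops(t,[(120,140,66,100)],'pics/b.png',5.8,1)
cv2.imwrite('pics/p9.png',np.hstack([cv2.imread('pics/a.png'),cv2.imread('pics/b.png')]))
E
```

```text
t 17.4 pos [619.7 218.5 276.9] dist 39.8 angle 0.3 open 0.508 F [-0.  -0.1 -0.7] rows 2
 joints [-0.28  0.76  0.23  1.44 -0.73  1.18 -1.02]
  dp [19.9, -0.7, -0.3] turn [0.01, 0.01, -0.03]
  dp [19.9, -0.6, -0.2] turn [0.01, 0.01, -0.03]
pin [[[233.1, 191.9]], [[156.6, 168.9]]]
tipmid [[[233.5, 213.1]], [[150.0, 178.4]]]
tips [[[234.0, 212.1], [233.0, 214.0]], [[159.2, 177.9], [140.5, 179.0]]]
```

View pics/p9.png

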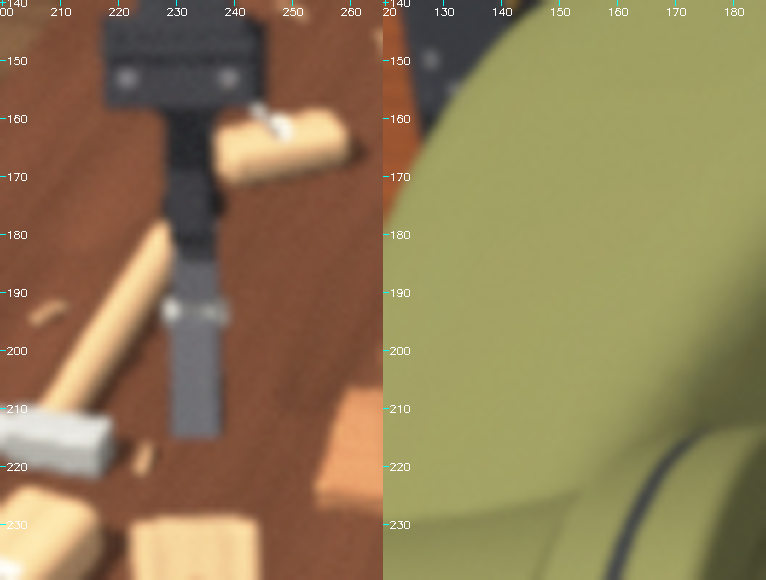

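The picture shows the clamp hanging square over the blank in side: centre line at u≈233.5, pin at row 193, tips at 215. The blank's top spans (222–244, 229). The arm hides this spot in the top view, so I'll rely on the board plane confirmed by contact and lower along the slope.

Emit:
arm_command(plan=[{"dp": [20, -0.5, 0], "turn": [0, 0, 0], "hand": 1}, {"dp": [20, -0.5, 0], "turn": [0, 0, 0], "hand": 1}, {"dp": [0, 0, 0], "turn": [0, 0, 0], "hand": 1}, {"dp": [0, 0, 0], "turn": [0, 0, 0], "hand": 1}, {"dp": [0, 0, 0], "turn": [0, 0, 0], "hand": 1}])

```text
clock: 18.0
position: [614.8, 238.1, 243.3]
ee_rot: [-1.944, -0.821, 2.095]
force: [0.0, -0.4, -0.6]
opening: 0.511
```

```bash
python3 - <<'E'
from goal import *
plan(at(1,0.5,183),clampR(),speed=10)
E
```

```text
t 18.0 pos [614.8 238.1 243.3] dist 45.6 angle 0.3 open 0.511 F [ 0.  -0.4 -0.6] rows 5
 joints [-0.3   0.79  0.21  1.49 -0.76  1.1  -1.  ]
  dp [9.1, -0.1, 0.2] turn [0.0, 0.0, -0.01]
  dp [9.1, -0.1, 0.2] turn [0.0, 0.0, -0.01]
  dp [9.1, -0.1, 0.2] turn [0.0, 0.0, -0.01]
  dp [9.1, -0.1, 0.2] turn [0.0, 0.0, -0.01]
  dp [9.1, -0.1, 0.2] turn [0.0, 0.0, -0.01]
```

Emit:
arm_command(plan=[{"dp": [7, 0, 0], "turn": [0, 0, 0], "hand": 1}, {"dp": [7, 0, 0], "turn": [0, 0, 0], "hand": 1}, {"dp": [0, 0, 0], "turn": [0, 0, 0], "hand": 1}, {"dp": [0, 0, 0], "turn": [0, 0, 0], "hand": 1}])

```text
clock: 18.4
position: [611.6, 245.9, 230.0]
ee_rot: [-1.94, -0.822, 2.097]
force: [-0.1, 0.9, -1.4]
opening: 0.508
```

```bash
python3 - <<'E'
from goal import *
from station import bot
plan(at(1,0.5,183),clampR(),speed=10)
p,r,st=state();print(r.inv().apply(st['force']).round(1))
s=bot.camera('side')['pixels']
crops(s,[(205,170,60,80)],'pics/p10.png',7,1)
E
```

```text
t 18.4 pos [611.6 245.9 230. ] dist 29.9 angle 0.3 open 0.508 F [-0.1  0.9 -1.4] rows 3
 joints [-0.31  0.81  0.2   1.5  -0.78  1.07 -0.99]
  dp [10.0, 0.0, -0.1] turn [0.0, 0.01, -0.01]
  dp [10.0, 0.0, -0.1] turn [0.0, 0.01, -0.01]
  dp [10.0, 0.1, -0.1] turn [0.0, 0.01, -0.01]
[ 1.7 -0.  -0.2]
```

View pics/p10.png

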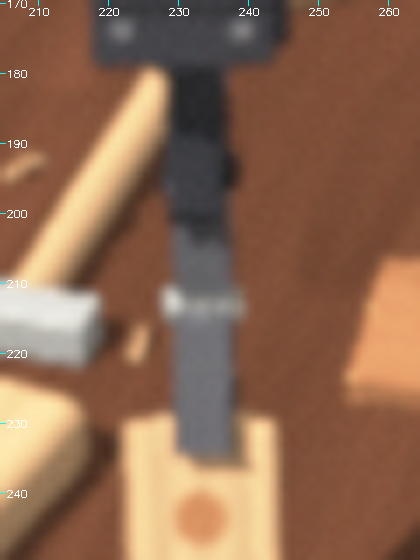

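The near jaw now overlaps the blank's face (tip at row 235, blank top at 229) with a slight gap shadow and no force. Continuing down.

Emit:
arm_command(plan=[{"dp": [7, 0, 0], "turn": [0, 0, 0], "hand": 1}, {"dp": [7, 0, 0], "turn": [0, 0, 0], "hand": 1}, {"dp": [0, 0, 0], "turn": [0, 0, 0], "hand": 1}, {"dp": [0, 0, 0], "turn": [0, 0, 0], "hand": 1}])

```text
clock: 18.85
position: [609.6, 252.7, 217.7]
ee_rot: [-1.94, -0.822, 2.097]
force: [-0.4, -0.2, -1.1]
opening: 0.508
```

Emit:
arm_command(plan=[{"dp": [5, 0, 0], "turn": [0, 0, 0], "hand": 1}, {"dp": [5, 0, 0], "turn": [0, 0, 0], "hand": 1}, {"dp": [5, 0, 0], "turn": [0, 0, 0], "hand": 1}, {"dp": [0, 0, 0], "turn": [0, 0, 0], "hand": 1}, {"dp": [0, 0, 0], "turn": [0, 0, 0], "hand": 1}])

```text
clock: 19.35
position: [607.7, 259.7, 204.9]
ee_rot: [-1.941, -0.822, 2.097]
force: [0.8, 0.4, -1.6]
opening: 0.51
```

```bash
python3 - <<'E'
from goal import *
plan(at(1,0.5,183),clampR(),speed=10)
p,r,st=state();print(r.inv().apply(st['force']).round(1))
E
```

```text
t 19.35 pos [607.7 259.7 204.9] dist 1.0 angle 0.3 open 0.51 F [ 0.8  0.4 -1.6] rows 1
 joints [-0.32  0.83  0.19  1.53 -0.8   1.01 -0.97]
  dp [1.0, 0.0, -0.1] turn [0.01, 0.03, -0.04]
[ 1.5  0.7 -0.9]
```

In position with no contact force. Opening the hand gradually lets the spring close the jaws.

Emit:
arm_command(plan=[{"dp": [0, 0, 0], "turn": [0, 0, 0], "hand": 0.45}, {"dp": [0, 0, 0], "turn": [0, 0, 0], "hand": 0.4}, {"dp": [0, 0, 0], "turn": [0, 0, 0], "hand": 0.35}, {"dp": [0, 0, 0], "turn": [0, 0, 0], "hand": 0.3}, {"dp": [0, 0, 0], "turn": [0, 0, 0], "hand": 0.25}])

```text
clock: 19.85
position: [607.8, 259.7, 205.2]
ee_rot: [-1.941, -0.822, 2.096]
force: [-0.2, -0.3, 0.0]
opening: 0.747
```

Emit:
arm_command(plan=[{"dp": [0, 0, 0], "turn": [0, 0, 0], "hand": 0.1}, {"dp": [0, 0, 0], "turn": [0, 0, 0], "hand": 0}, {"dp": [0, 0, 0], "turn": [0, 0, 0], "hand": 0}, {"dp": [0, 0, 0], "turn": [0, 0, 0], "hand": 0}])

```text
clock: 20.25
position: [607.9, 259.6, 205.1]
ee_rot: [-1.941, -0.822, 2.096]
force: [0.6, -0.1, 0.3]
opening: 0.996
```

Emit:
arm_command(plan=[{"dp": [-10, 0, 0], "turn": [0, 0, 0], "hand": 0}, {"dp": [-20, 0, 0], "turn": [0, 0, 0], "hand": 0}, {"dp": [-30, 0, 0], "turn": [0, 0, 0], "hand": 0}, {"dp": [-40, 0, 0], "turn": [0, 0, 0], "hand": 0}, {"dp": [-40, 0, 0], "turn": [0, 0, 0], "hand": 0}])

```text
clock: 20.75
position: [627.3, 191.7, 328.3]
ee_rot: [-1.941, -0.821, 2.097]
force: [0.8, -0.2, -0.6]
opening: 1.0
```

```bash
python3 - <<'E'
from goal import *
plan([430,60,340],state()[1])
E
```

```text
t 20.75 pos [627.3 191.7 328.3] dist 237.5 angle 0.0 open 1.0 F [ 0.8 -0.2 -0.6] rows 5
 joints [-0.25  0.72  0.25  1.36 -0.7   1.3  -1.06]
  dp [-9.1, 11.4, 45.2] turn [0.0, 0.0, 0.0]
  dp [-9.1, 11.4, 45.2] turn [0.0, 0.0, 0.0]
  dp [-9.1, 11.4, 45.2] turn [0.0, 0.0, 0.0]
  dp [-9.1, 11.4, 45.2] turn [0.0, 0.0, 0.0]
  dp [-9.1, 11.4, 45.2] turn [0.0, 0.0, 0.0]
```

Emit:
arm_command(plan=[{"dp": [-9, 11, 40], "turn": [0, 0, 0], "hand": 0}, {"dp": [-9, 11, 40], "turn": [0, 0, 0], "hand": 0}, {"dp": [-9, 11, 40], "turn": [0, 0, 0], "hand": 0}, {"dp": [-9, 11, 40], "turn": [0, 0, 0], "hand": 0}, {"dp": [0, 0, 0], "turn": [0, 0, 0], "hand": 0}])

```text
clock: 21.25
position: [485.8, 90.0, 337.4]
ee_rot: [-1.94, -0.811, 2.096]
force: [-0.5, 0.1, 1.3]
opening: 0.998
```

Emit:
arm_command(plan=[{"dp": [0, 0, 0], "turn": [0, 0, 0], "hand": 0}, {"dp": [0, 0, 0], "turn": [0, 0, 0], "hand": 0}, {"dp": [0, 0, 0], "turn": [0, 0, 0], "hand": 0}, {"dp": [0, 0, 0], "turn": [0, 0, 0], "hand": 0}])

```text
clock: 21.65
position: [489.8, 95.3, 335.9]
ee_rot: [-1.941, -0.824, 2.097]
force: [1.4, -0.7, 1.3]
opening: 1.004
```

```bash
python3 - <<'E'
from goal import *
from station import bot
s=bot.camera('side')['pixels'];t=bot.camera('top')['pixels']
crops(s,[(200,190,66,100)],'pics/a.png',5.8,1);crops(t,[(115,145,66,100)],'pics/b.png',5.8,1)
cv2.imwrite('pics/p11.png',np.hstack([cv2.imread('pics/a.png'),cv2.imread('pics/b.png')]))
print('pred pin',[proj(c,at(1,.5,152)).round(1).tolist() for c in('side','top')])
print('pad tips side front',proj('side',[at(14,y,92) for y in(-12,12)]).round(1).tolist())
print('grips',[proj(c,[at(x,.5,202) for x in(26,-24)]).round(1).tolist() for c in('side','top')])
print('blank top corners top view',proj('top',[at(14,-30,130),at(14,30,130),at(0,-30,130),at(0,30,130)]).round(1).tolist())
E
```

```text
pred pin [[[233.5, 221.9]], [[146.7, 182.0]]]
pad tips side front [[229.1, 243.8], [237.7, 243.7]]
grips [[[232.7, 205.1], [233.8, 203.4]], [[141.0, 175.2], [162.7, 174.0]]]
blank top corners top view [[137.3, 173.8], [141.1, 196.9], [143.0, 173.5], [146.9, 196.4]]
```

View pics/p11.png

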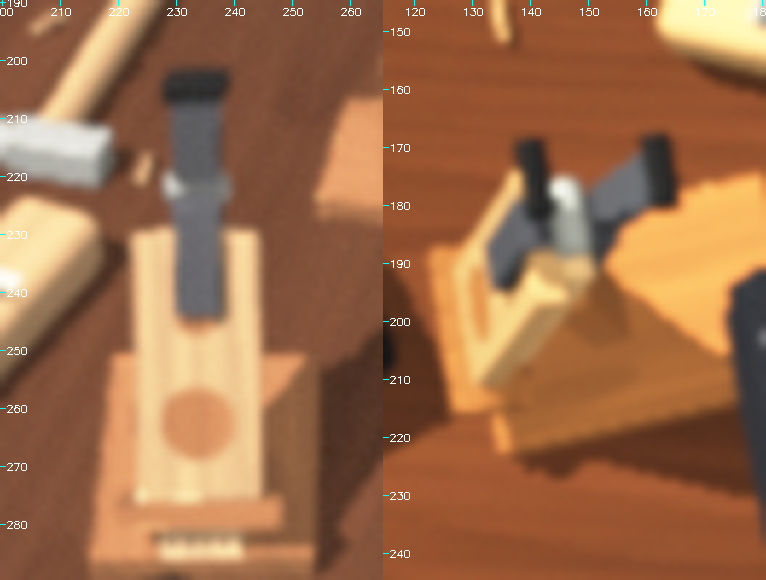

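The last picture matches the predictions. The pin is at (233.5,222) in side and the jaw tips at row 244. In top the grips are at about (141,175) and (162,174), so the jaws are at 0 rad. The blank is still on the ledge and against the board. I'm handing in.

```bash
python3 -c "
from station import bot
print(bot.sign_off(), bot.read_state()['clock'])"
```

```text
the job is handed in; nothing more can be done
the job is handed in; nothing more can be done
```

The job is done and handed in at about 22 s on the robot's clock, with the arm clear of everything. I took the blank from the rack, seated it on the ledge flat against the back board, and let go. I then squeezed the clamp off its stand and clipped it over the top edges of blank and board.

- **Blank:** it felt the ledge and then the board where my model put them. In the last picture it still sits there, with its top flush with the board's edge. It is centred to within about 1 mm by my fit; comparing it directly with the ledge in one picture suggested up to 2–3 mm.
- **Clamp:** the pin is about 22 mm above the top edge and within a millimetre or two of the middle. The grips sit where a joint value of 0 puts them, so the pads should be parallel on the wood. I judged the pads on the back of the board only from the grip positions, as the cameras did not show them clearly.
- **Hollow under the pad:** the lower part of the front pad overlaps the upper edge of the small hollow in the blank's face, by up to about 9 mm of its length. I left it, because raising the clamp would bring the pads to within a few millimetres of the top edge.
- **Forces and bystanders:** the highest force I read was about 15 N, when the blank touched the ledge. I did not move or touch the planes, hammer, black box or look-alikes, but I made no separate final check of them.

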